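# Bolt the flap of the bird-seed chest

### The job

Lock the filling flap of the bird-seed chest: turn the slotted disc, pushing a fingertip against one of the two posts on it, until its slot is in line with the bolt bar, then push the bar through the disc until it is fully home in the keeper. Nothing needs gripping: do not lift the bar out of its channel, and leave everything else where it stands.

Things in the scene. Friction and masses are not known exactly. Their poses are not given: they have to be found in the camera images.
- chest: Low wooden bird-seed chest, 400 x 260 mm, flat lid 110 mm above the table; fixed. Origin: under the disc's axis, at table height; its x axis is the way the bar travels to lock. Lid: x -270..130, y -130..130 mm. A steel bolt plate along y = 0 has its top at z = 114 mm. Three small loose items stand on the lid, 92 mm or more to the sides of that line.
- staple (a point): top rear edge of the staple (bridge) over the bar's channel, at x = -110, z = 140 mm in the chest's frame, 39 mm wide; the bar's tab stops against it when fully home. The channel runs x -256..-42 mm, its walls 12 mm high above the plate, 31 mm wide outside, gap 17 mm. A lower staple, 19 mm above the plate, stands before the disc at x -60..-46 mm.
- keeper (a point): middle of the mouth of the keeper, the steel socket beyond the disc that takes the bar's nose: x 47..83 mm in the chest's frame, 19 mm high above the plate, 20 mm wide inside, 36 mm outside
- disc (a joint): angle (rad) of the slotted disc about the vertical, growing counter-clockwise seen from above. The slot is in line with the bar at 0 and at every whole multiple of pi (either way round will do). It turns freely both ways without end stops, stays where it is left, and needs about 0.06 N m, i.e. some 2 to 3 N sideways on a post.
- disc_axis (a point): centre of the disc's top face, 134 mm above the table; its x axis lies along the slot. The disc is aluminium, 70 mm across and 20 mm thick, lies flat on the bolt plate and turns about the vertical. A straight slot, 18 mm wide, open at the top and at both ends, runs right across it.
- post_a (a point): top of one of the two steel posts that stand on the disc, for turning it with a fingertip: 12 mm across, standing 22 mm above the disc's top (top 156 mm above the table), 26 mm from the axis, at right angles to the slot
- post_b (a point): top of the other post, alike, on the opposite side of the disc
- bar: The loose steel bolt bar, 14 x 14 mm, 190 mm long, 0.2 to 0.4 kg, lying in the channel (1.5 mm free play each side) and sliding under the staples; some 1 to 4 N slide it. Origin: underside of the nose tip; x forwards towards the disc and keeper. The last 14 mm of the nose taper to 5 mm wide and can find a slot up to about 0.15 rad out of line.
- bar_nose (a point): nose tip of the bar, half-way up its height. In the chest's frame it starts at x about -62 to -42 mm, and is at x = +72 mm when fully home (tab against the staple, nose inside the keeper).
- bar_tab (a point): centre of the rear face of the bar's upright tab, to be pushed in the bar's +x direction. The tab stands on the tail of the bar: 30 mm wide, 8 mm thick, from 14 to 60 mm above the bar's underside (top 174 mm above the table); this point is 40 mm above the underside and 190 mm behind the nose tip.
- screw_jar: small glass screw jar with a steel lid, 38 mm across, 45 mm high, standing loose on the chest's lid. To be left alone. Origin: centre of its underside.
- glue: small white glue bottle, 28 mm across, 75 mm high, standing loose on the chest's lid. To be left alone. Origin: centre of its underside.
- collar: loose steel shaft collar (ring), 38 mm outside, 14 mm high, lying on the chest's lid. To be left alone. Origin: centre of its underside.
- mug: mug, 82 mm across, 95 mm high, on the table to the left. To be left alone. Origin: centre of its underside.
- driver: screwdriver lying on the table to the left. To be left alone. Origin: on the tool's axis.
- carton: blue carton, 110 x 70 x 45 mm, on the table to the right. To be left alone. Origin: centre of its underside.
- oil_can: grey can, 52 mm across, 130 mm high, on the table to the right. To be left alone. Origin: centre of its underside.
Mind the look-alikes: they are no part of the job. Of the things that look like the bar, the middle-sized one is meant.

How it is judged:
By the outcome, as a careful person would: the job done as asked, in the order asked, and still so for the second after the job is handed in, with the robot touching nothing.
It also fails if it takes over 43 s, if anything falls off the work surface, if the arm or the gripper's body presses on something with over 40 N, if the wrist force passes 120 N, or if a joint passes its speed limit or range.

### The arm

A 6-joint arm with a two-finger parallel gripper is mounted at the origin on the work surface. World frame = base frame: x ahead of the robot, y to its left, z up, the work surface at z = 0. Lengths are in mm, angles in degrees, forces in N, time in s.
With the tool pointing down it reaches from about 300 to 850 mm from the base axis. Payload 4.2 kg.
Tool frame: the origin (TCP) lies at the very end of the fingers, on their centre line; the grasp point (between the pads) lies 19 mm behind it; z points along the fingers, y is the direction in which the jaws open and shut (so a half turn about z gives the same grasp; the last joint's range is limited). The gripper opens to 91 mm and grips with 3 to 60 N. Pads are 32 mm wide; open, the fingers measure 118 mm over their backs; the gripper's body (76 mm by 178 mm) begins 60 mm behind the grasp point.
Start: joints at [71.734, 18.312, 89.639, -0, 72.044, -1.146], TCP at [169.267, 549.538, 213.976] pointing down, gripper open.
Joint ranges: [-177.97, 177.97], [-48.28, 115.42], [12.27, 149.76], [-77.06, 257.06], [2.81, 150.46], [-146.56, 146.56]. Speed limits (degrees/s): [147.25, 147.25, 180, 180, 180, 180].

### API

Orientations are given as [roll, pitch, yaw] about the fixed x, y, z axes, in that order (R = Rz(yaw) Ry(pitch) Rx(roll)).
In Python, from workcell import monitor, eyes, job gives the robot as it stands.
- The arm moves only by the tool move_arm, never from a script. Its argument "increments" is a list that holds one entry, the list of rows, each a list of 7 numbers: the opening, from 0 (shut) to 1 (fully open), then the shift along the tool's x, y, z in cm, then the turn, a rotation vector about the tool's x, y, z in rad. In form: [[[jaw, x, y, z, ax, ay, az], ...]]. A call has 1 to 12 rows; each row shifts and turns the pose as measured when the row begins, along the tool's axes as they then stand; what a row does not reach is not made up. A row lasts 1/8 s, in which the tool goes at most 62.5 mm and 10.7 degrees, less where a joint would pass 70% of its speed; a pose out of reach is approached as far as the arm can. A call is refused whole if a number of a shift passes 6.25 or a number of a turn 0.188, either way. A call with a gripper value outside its range is refused whole. The fingers move at their own pace and stop on an object; "force" is the grip in N (left out, the last holds). Time passes only in rows, so rows that do not move let the fingers close. It gives the time, the measured TCP pose, the force and the opening at its end, in the units of the state.
- monitor.state(): the state, without advancing time (a new reading comes with each control period).
- eyes.grab_frame(name): name is "scene" or "top" or "wrist"; returns a dict with "color" (384x512x3 uint8, red, green, blue), "z_map" (384x512 float32, mm along the optical axis (not along the pixel's ray), 0 where there is no reading), "camera_matrix" (3x3 intrinsics, pixels), "rvec" (rotation vector, rad) and "tvec" (3), from world to camera coordinates, as OpenCV has them. Camera axes: x right, y down, z forward; pixel columns grow to the right and rows downward; lengths in mm; the calibration is good to about 2 mm. A picture is of the moment at which its call begins.
- job.job_done(): hands the job in, once; it reports no verdict.
The state is a dict: "time_s": time; "qpos": joint angles; "qvel": joint speeds; "effort": joint torques, N m; "ee_pos": TCP position; "ee_rot": TCP orientation; "force": force on the tool from outside, world axes, zero at the start; "torque": the same for the moment, N m; "gripper_width": finger opening in mm.
Only numpy, scipy, OpenCV 4.12 (cv2) and the standard library are available. Lean on these libraries where they do the work, as an engineer would, in place of code of your own. Each camera call takes 0.05 s, during which the arm holds its last target. There are 200 camera calls.

## Working session

There is one attempt and no reset: what is moved stays moved. The work goes in short steps, Python scripts to look and compute and a tool call to move; the robot and the scene stay as the last step left them, time stands still between calls to the robot, and variables do not carry over. Pictures are saved under pics/ and viewed, about 8 in all and at most 12, crops included, and the job is handed in when it is done.

Besides the shell and the picture viewer there is one more tool, called after "Emit:" as name(argument=value, ...), one argument or row to a line, values as JSON. move_arm: Moves the arm, as the interface text tells. Its arguments: {"type":"object","properties":{"increments":{"type":"array"},"force":{"type":"number"}},"required":["increments"]}

```bash
mkdir -p pics
cat > h.py <<'E'
import numpy as np, cv2
from workcell import monitor, eyes, job
def grab(n):
    f=eyes.grab_frame(n); f['R']=cv2.Rodrigues(np.array(f['rvec'],float))[0]; f['t']=np.array(f['tvec'],float).ravel(); f['K']=np.array(f['camera_matrix'],float); return f
def ray(f,u,v,z):
    d=f['R'].T@np.linalg.inv(f['K'])@np.array([u,v,1.]); c=-f['R'].T@f['t']
    return c+d*(z-c[2])/d[2]
def cloud(f):
    h,w=f['z_map'].shape; u,v=np.meshgrid(np.arange(w),np.arange(h))
    p=np.stack([u,v,np.ones_like(u)],-1)@np.linalg.inv(f['K']).T*f['z_map'][...,None]
    P=(p-f['t'])@f['R']; P[f['z_map']==0]=np.nan; return P
def proj(f,p):
    q=f['K']@(f['R']@np.array(p,float)+f['t']); return q[:2]/q[2]
def save(n,img): cv2.imwrite('pics/'+n+'.png',cv2.cvtColor(img,cv2.COLOR_RGB2BGR))
E
python3 - <<'E'
from h import *
a=grab('top');b=grab('scene')
im=np.vstack([a['color'],b['color']]);im=cv2.resize(im,(400,576))
save('a',a['color']);save('b',b['color'])
for f in(a,b):print(-f['R'].T@f['t'],f['K'][0,0])
print(monitor.state())
E
```

```text
[ 165.04091741   17.79835493 1539.5285247 ] 411.4264017553531
[1216.29931909 -295.448977    816.00894698] 352.4870054802768
{'time_s': 0.1, 'qpos': array([ 7.17339094e+01,  1.83476436e+01,  8.96991677e+01, -6.38373762e-04,
        7.20456367e+01, -1.14713009e+00]), 'qvel': array([ 0.01695101, -0.19411569, -0.17821188,  0.16011643, -0.09818156,
       -0.01389558]), 'effort': array([-1.69262232e-03, -4.13332450e+01, -2.32507306e+01,  7.26741878e-02,
        4.21788124e-02, -3.78646371e-05]), 'ee_pos': array([169.12505232, 549.08337132, 213.20940624]), 'ee_rot': array([-1.79907558e+02, -1.24395094e-03,  1.62881236e+02]), 'force': array([ 0.36486138,  0.35930788, -0.16352531]), 'torque': array([ 0.01831028,  0.02307523, -0.00687601]), 'gripper_width': 90.97493886862668}
```

View pics/a.png

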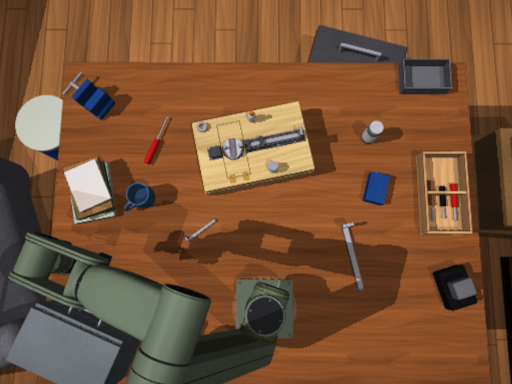

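View pics/b.png

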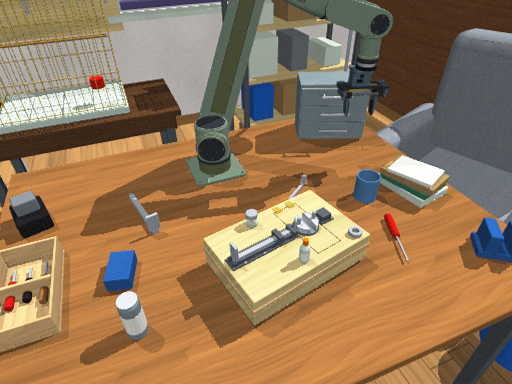

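Top view: the chest is at (253,147), the disc at (233,149), the keeper at (213,153) and the bar/tab at (300,133). Bar candidates are the small bar with tab at (202,230), the long one at (352,255) and the one in the channel at (275,140). The one in the channel is middle-sized, so that is the choice. Next, a close crop.

Run:
```python
from h import *
a=grab('top');b=grab('scene')
A=cv2.resize(a['color'][98:196,185:320],None,fx=5.5,fy=5.5,interpolation=cv2.INTER_CUBIC)
save('c',A)
B=cv2.resize(b['color'][190:310,200:375],None,fx=4.5,fy=4.5,interpolation=cv2.INTER_CUBIC)
save('d',B)
```

```text
(no output)
```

View pics/c.png

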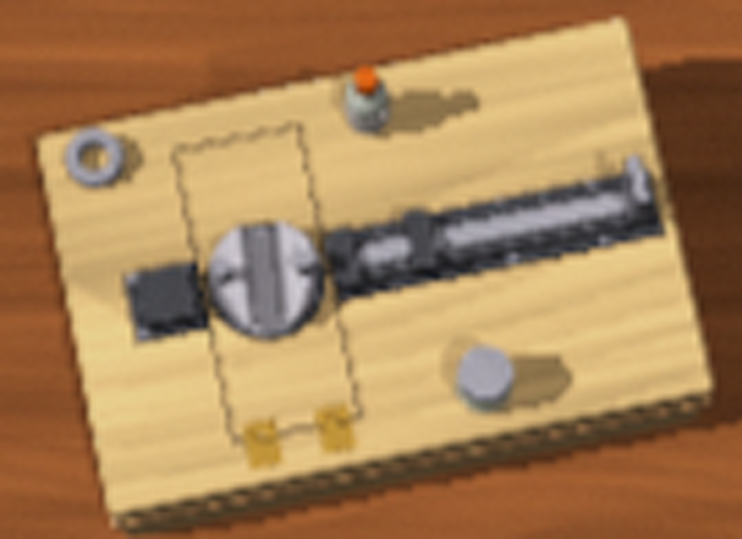

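View pics/d.png

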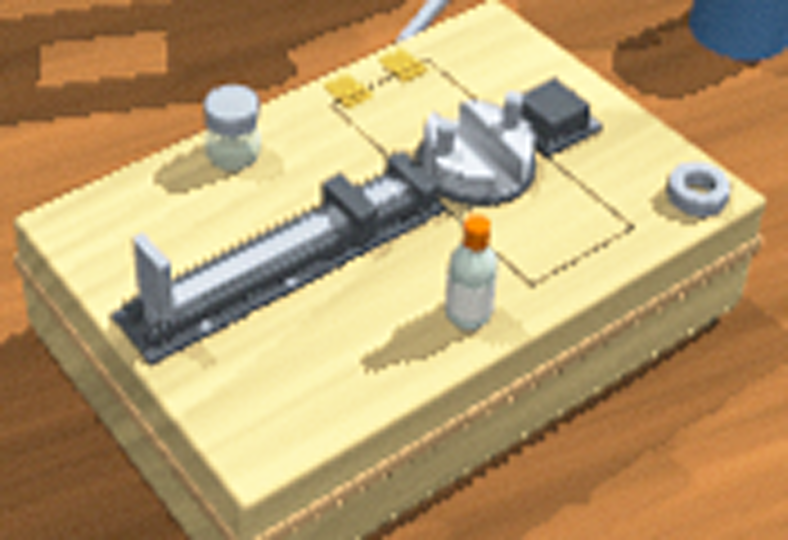

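The crops show the disc at top px ~(233,149), its slot running image-vertically, nearly square to the bar. The posts lie left and right of the slot at px ~(227,148) and (241,147). The tab is at px ~(300,130), the keeper at ~(213,153), and the chosen bar lies in the channel, not yet in the disc.

Run:
```python
from h import *
a=grab('top');b=grab('scene')
for n,f in(('top',a),('scene',b)):
    P=cloud(f);m=(abs(P[...,2]-112)<7)&(P[...,0]>350)&(P[...,0]<850)&(abs(P[...,1])<350)
    n_,l,s,c=cv2.connectedComponentsWithStats(m.astype(np.uint8));k=1+np.argmax(s[1:,4]);q=P[l==k]
    r=cv2.minAreaRect(q[:,:2].astype(np.float32));print(n,r,'lid z',np.median(q[:,2]));print(cv2.boxPoints(r))
    cnt=cv2.findContours((l==k).astype(np.uint8),0,2)[0][0]
# rays from crop
def cr(x,y,z):return ray(a,185+(x+.5)/5.5-.5,98+(y+.5)/5.5-.5,z)[:2].round(1)
for nm,p in dict(corn1=(38,140,110),c2=(625,18,110),c3=(712,390,110),c4=(115,515,110),disc=(266,280,134),slot1=(258,226,134),slot2=(271,330,134),postL=(230,277,156),postR=(305,268,156),tab=(634,165,174),kL=(165,300,133)).items():print(nm,cr(*p))
```

```text
top ((579.001220703125, 46.767608642578125), (261.65020751953125, 399.68804931640625), 12.371387481689453) lid z 110.42880820567873
[[ 408.39786  213.94217]
 [ 494.03006 -176.46487]
 [ 749.6046  -120.40695]
 [ 663.9724   270.0001 ]]
scene ((580.5564575195312, 43.431854248046875), (262.51519775390625, 401.955810546875), 12.117474555969238) lid z 110.09005545835718
[[ 410.03473  212.37865]
 [ 494.41205 -180.62129]
 [ 751.0782  -125.51494]
 [ 666.70087  267.485  ]]
corn1 [659.8 266.6]
c2 [ 745.5 -120.8]
c3 [ 492.9 -174.4]
c4 [409.3 209.5]
disc [558.4 113.3]
slot1 [594.2 119. ]
slot2 [525.5 109.6]
postL [554.1 134.5]
postR [560.2  87.3]
tab [ 622.5 -119.3]
kL [545.2 177.9]
```

```bash
cat >> h.py <<'E'
YAW=np.radians(102.3); u=np.array([np.cos(YAW),np.sin(YAW)]); n=np.array([-u[1],u[0]])
def measure(f,O):
    P=cloud(f); xy=P[...,:2]-O; c=np.stack([xy@u,xy@n,P[...,2]],-1)
    def rep(nm,m):
        q=c[m]; 
        if len(q): print(nm,len(q),'med',np.median(q,0).round(1),'min',q.min(0).round(1),'max',q.max(0).round(1))
        return q
    z=c[...,2]; r=np.hypot(c[...,0],c[...,1])
    q=rep('disc',(abs(z-134)<4)&(r<42))
    if len(q)>5: print(' circle',cv2.minEnclosingCircle(q[:,:2].astype(np.float32)))
    rep('post+',(z>146)&(z<162)&(r<45)&(c[...,0]>0)); rep('post-',(z>146)&(z<162)&(r<45)&(c[...,0]<0))
    rep('post y+',(z>146)&(z<162)&(r<45)&(c[...,1]>0)); rep('post y-',(z>146)&(z<162)&(r<45)&(c[...,1]<0))
    rep('tab',(z>150)&(z<180)&(c[...,0]<-100)&(abs(c[...,1])<40))
    q=rep('slotfloor',(z<131)&(r<30)&(z>115))
    if len(q)>8:
        w,v=np.linalg.eigh(np.cov(q[:,:2].T));print(' slot angle',np.degrees(np.arctan2(v[1,1],v[0,1])))
    rep('keeper',(abs(z-133)<4)&(c[...,0]>43)&(c[...,0]<95)&(abs(c[...,1])<30))
    rep('bridge',(abs(z-140)<4)&(c[...,0]<-85)&(c[...,0]>-130)&(abs(c[...,1])<30))
E
python3 - <<'E'
from h import *
for k in('top','scene'): print(k);measure(grab(k),np.array([563.,113.5]))
E
```

```text
top
disc 144 med [ 10.5   0.2 134.1] min [-33.  -33.2 130. ] max [ 35.4  31.1 137.8]
 circle ((1.5745341777801514, -2.0792250633239746), 35.36650466918945)
post+ 10 med [ 26.2  -3.5 155.8] min [ 21.7  -8.5 149.1] max [ 3.270e+01 -1.000e-01  1.603e+02]
post- 12 med [-24.5   0.4 154.3] min [-30.   -4.2 147.3] max [-19.1   6.3 159.6]
post y+ 6 med [-23.8   3.4 152.4] min [-29.4   0.9 147.3] max [-19.1   6.3 159.6]
post y- 16 med [ 22.9  -2.5 155.7] min [-30.   -8.5 149.1] max [ 3.270e+01 -1.000e-01  1.603e+02]
tab 33 med [-2.38e+02 -1.00e-01  1.72e+02] min [-244.3  -15.3  151.5] max [-235.4   14.8  179.8]
slotfloor 50 med [  0.8   1.8 118.4] min [-22.2 -28.7 115.2] max [ 25.2  28.1 130.7]
 slot angle 83.06190077531589
keeper 82 med [ 67.6  -2.2 132.4] min [ 49.2 -19.8 129. ] max [ 83.9  15.5 136.9]
bridge 37 med [-100.6    0.2  140.4] min [-108.1  -19.4  136.3] max [-93.6  15.  143.6]
scene
disc 208 med [  5.9  -6.4 133.9] min [-37.6 -36.  130.1] max [ 31.2  29.3 137.5]
 circle ((-2.170083999633789, -1.7214994430541992), 36.000343322753906)
post+ 17 med [ 23.4  -6.1 153.9] min [ 18.3  -9.9 146.2] max [ 27.8   1.3 157.7]
post- 18 med [-29.5  -1.  154.4] min [-34.2  -5.2 146.9] max [-23.9   6.  157.2]
post y+ 8 med [-28.7   1.7 155.2] min [-32.7   0.5 146.9] max [ 27.    6.  157.2]
post y- 27 med [ 18.7  -4.5 153.5] min [-34.2  -9.9 146.2] max [ 27.8  -0.3 157.7]
tab 77 med [-246.2   -5.1  169.2] min [-248.6  -18.3  150. ] max [-239.3   12.6  176.1]
slotfloor 63 med [  7.4  -2.5 122.7] min [ -3.9 -29.6 115.2] max [ 22.9  27.6 130.8]
 slot angle 81.68426834642663
keeper 102 med [ 62.8  -3.7 133. ] min [ 44.2 -22.  129.8] max [ 82.   15.4 135.6]
bridge 65 med [-105.6   -4.7  139.8] min [-112.6  -22.4  136.4] max [-96.5  18.7 143. ]
```

Emit:
move_arm(
  increments=[
    [[0,0,0,-1,0,0,0],[0,0,0,-1,0,0,0]],
  ],
)

```text
time_s: 0.65
ee_pos: [169.2, 549.1, 234.4]
ee_rot: [-179.9, 0.0, 162.9]
force: [0.5, -0.6, 0.8]
gripper_width: 74.1
```

Emit:
move_arm(
  increments=[
    [[0,-3.95,-2.39,0,0,0,0],[0,-3.95,-2.39,0,0,0,0],[0,-3.95,-2.39,0,0,0,0],[0,-3.95,-2.39,0,0,0,0],[0,-3.95,-2.39,0,0,0,0],[0,-3.95,-2.39,0,0,0,0],[0,-3.95,-2.39,0,0,0,0],[0,-3.95,-2.39,0,0,0,0],[0,-3.95,-2.39,0,0,0,0],[0,-3.95,-2.39,0,0,0,0],[0,-3.95,-2.39,0,0,0,0],[0,-3.95,-2.39,0,0,0,0]],
  ],
)

```text
time_s: 2.15
ee_pos: [551.8, 129.3, 247.2]
ee_rot: [179.0, 0.7, 163.2]
force: [1.0, 1.6, -0.1]
gripper_width: 0.4
```

Emit:
move_arm(
  increments=[
    [[0,0,0,0,0,0,0.176],[0,0,0,0,0,0,0.176],[0,0,0,0,0,0,0.176],[0,0,0,0,0,0,0.176],[0,0,0,0,0,0,0.176],[0,0,0,0,0,0,0.176],[0,0,0,0,0,0,0]],
  ],
)

```text
time_s: 3.02
ee_pos: [556.2, 125.8, 253.3]
ee_rot: [178.5, -0.6, 100.5]
force: [1.0, 0.2, 0.1]
gripper_width: 0.4
```

```bash
cat >> h.py <<'E'
O=np.array([565.,114.])
def tool(cx,cy,z,yaw_chest=None):
    "shift in tool axes (cm) and turn to reach chest-frame point"
    s=monitor.state(); p=s['ee_pos']; R=cv2.Rodrigues(np.zeros(3))[0]
    from scipy.spatial.transform import Rotation as Ro
    R=Ro.from_euler('xyz',s['ee_rot'],degrees=True).as_matrix()
    t=np.r_[O+cx*u+cy*n,z]; d=p[:2]-O
    print('t',s['time_s'],'chest now',(d@u).round(1),(d@n).round(1),p[2].round(1),'rot',s['ee_rot'].round(1),'F',s['force'].round(1))
    print('shift cm',(R.T@(t-p)/10).round(2), 'turn z rad', None if yaw_chest is None else np.radians(s['ee_rot'][2]-102.3-yaw_chest).round(3))
E
python3 - <<'E'
from h import *
f=grab('wrist');save('w1',f['color']); tool(26,22,142,0)
print('axis px',proj(f,[*O,134]),'target',proj(f,[*(O+26*u+22*n),142]))
measure(f,O)
E
```

```text
t 3.075 chest now 13.4 6.0 253.3 rot [178.5  -0.6 100.6] F [-0.5 -0.2  0.4]
shift cm [ 1.1  -1.93 11.1 ] turn z rad -0.03
axis px [261.71977924 205.30401484] target [240.1461186 184.3211667]
disc 1381 med [ 14.7   1.5 134.9] min [-28.2 -33.1 130.1] max [ 35.3  35.  137.4]
 circle ((0.39538630843162537, 0.969643235206604), 35.01168441772461)
post+ 124 med [ 26.9  -1.2 156.8] min [ 20.6  -7.1 146.9] max [ 31.9   3.8 158.8]
post- 28 med [-23.5   4.8 156.7] min [-30.8   4.  146.8] max [-19.8   5.6 158.6]
post y+ 70 med [ 23.8   3.5 156.7] min [-30.8   0.4 146.8] max [ 31.7   5.6 158.6]
post y- 82 med [ 26.9  -3.1 156.9] min [ 20.6  -7.1 146.9] max [ 3.190e+01 -1.000e-01  1.588e+02]
slotfloor 565 med [ -5.5   1.6 116. ] min [-11.8 -30.  115. ] max [  5.8  29.3 131. ]
 slot angle 84.76127457307878
keeper 1193 med [ 65.7   0.8 134. ] min [ 47.8 -17.1 130.4] max [ 82.7  18.9 136.5]
```

View pics/w1.png

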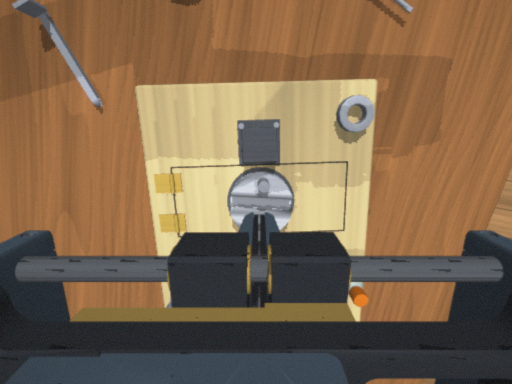

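Wrist view: the disc is at (262,203), the near post at (263,185), the slot runs horizontally and the keeper is at (259,143). This matches the model within ~1 mm. Next I move to the +y side of the front post and go down.

Emit:
move_arm(
  increments=[
    [[0,0.55,-0.96,0,0.026,0,-0.03],[0,0.55,-0.96,0,0,0,0],[0,0,0,2,0,0,0],[0,0,0,2,0,0,0],[0,0,0,2,0,0,0],[0,0,0,2,0,0,0],[0,0,0,1,0,0,0],[0,0,0,0,0,0,0]],
  ],
)

```text
time_s: 4.08
ee_pos: [530.1, 136.0, 162.6]
ee_rot: [180.0, -0.6, 103.0]
force: [0.4, -0.3, 0.0]
gripper_width: 0.2
```

Run:
```python
from h import *
tool(26,22,143,0)
```

```text
t 4.075 chest now 28.9 29.4 162.6 rot [180.   -0.6 103. ] F [ 0.4 -0.3  0. ]
shift cm [-0.32  0.74  1.96] turn z rad 0.013
```

Emit:
move_arm(
  increments=[
    [[0,-0.3,0,1,0,0,0],[0,0,0,0.9,0,0,0],[0,0,0.3,0,0,0,0],[0,0,0.3,0,0,0,0],[0,0,0.2,0,0,0,0],[0,0,0,0,0,0,0]],
  ],
)

```text
time_s: 4.82
ee_pos: [540.6, 135.3, 144.4]
ee_rot: [179.7, -0.6, 103.0]
force: [0.5, 0.7, -0.4]
gripper_width: 0.5
```

Run:
```python
from h import *
tool(26,17,143,0)
```

```text
t 4.825 chest now 26.0 19.3 144.4 rot [179.7  -0.6 103. ] F [ 0.5  0.7 -0.4]
shift cm [-0.01  0.23  0.14] turn z rad 0.013
```

Emit:
move_arm(
  increments=[
    [[0,0,0.2,0,0,0,0],[0,0.25,0.41,0,0,0,0.15],[0,0.25,0.41,0,0,0,0.15],[0,0.25,0.41,0,0,0,0.15],[0,0.25,0.41,0,0,0,0.15],[0,0,0,0,0,0,0]],
  ],
)

```text
time_s: 5.58
ee_pos: [555.6, 144.9, 144.6]
ee_rot: [-179.5, -0.3, 67.6]
force: [-0.3, 0.3, -0.4]
gripper_width: 0.8
```

Run:
```python
from h import *
tool(26,17,143,-34)
f=grab('top');measure(f,O)
```

```text
t 5.575 chest now 32.2 2.6 144.6 rot [-179.5   -0.3   67.6] F [-0.3  0.3 -0.4]
shift cm [-1.33 -0.83  0.16] turn z rad -0.012
tab 31 med [-238.7    2.1  170.2] min [-244.9  -13.7  153. ] max [-235.8   16.3  177.8]
bridge 41 med [-101.4    1.6  140.4] min [-108.   -19.   136.6] max [-93.4  20.2 144. ]
```

Emit:
move_arm(
  increments=[
    [[0,0.1,0.3,0,0,0,0],[0,0.25,0.46,0,0,0,0.15],[0,0.25,0.46,0,0,0,0.15],[0,0.25,0.46,0,0,0,0.15],[0,0.25,0.46,0,0,0,0.15],[0,0.25,0.46,0,0,0,0.15],[0,0,0,0,0,0,0]],
  ],
)

```text
time_s: 6.5
ee_pos: [580.6, 141.5, 144.5]
ee_rot: [-179.0, 0.5, 23.9]
force: [-0.0, 0.3, -0.5]
gripper_width: 0.4
```

Run:
```python
from h import *
tool(17,-23,143,-77)
f=grab('scene');save('s2',cv2.resize(f['color'][150:310,200:375],None,fx=4,fy=4,interpolation=2))
f=grab('wrist');save('w2',f['color']);measure(f,O)
```

```text
t 6.5 chest now 23.5 -21.1 144.5 rot [-179.     0.5   23.9] F [-0.   0.3 -0.5]
shift cm [0.05 0.68 0.14] turn z rad -0.024
disc 476 med [  0.8 -30.8 135. ] min [-18.5 -34.6 130. ] max [ 25.3 -11.1 137.9]
 circle ((2.864013910293579, -21.8298282623291), 22.480716705322266)
post+ 49 med [ 19.5 -39.4 153.4] min [  6.8 -40.6 146. ] max [ 25.7 -29.  161.6]
post y- 49 med [ 19.5 -39.4 153.4] min [  6.8 -40.6 146. ] max [ 25.7 -29.  161.6]
keeper 619 med [ 70.9 -15.  133.9] min [ 47.7 -18.2 129. ] max [ 82.7   3.6 135.6]
bridge 933 med [-100.5    4.1  140.9] min [-110.2  -12.7  136.1] max [-93.8  20.9 143.2]
```

View pics/s2.png

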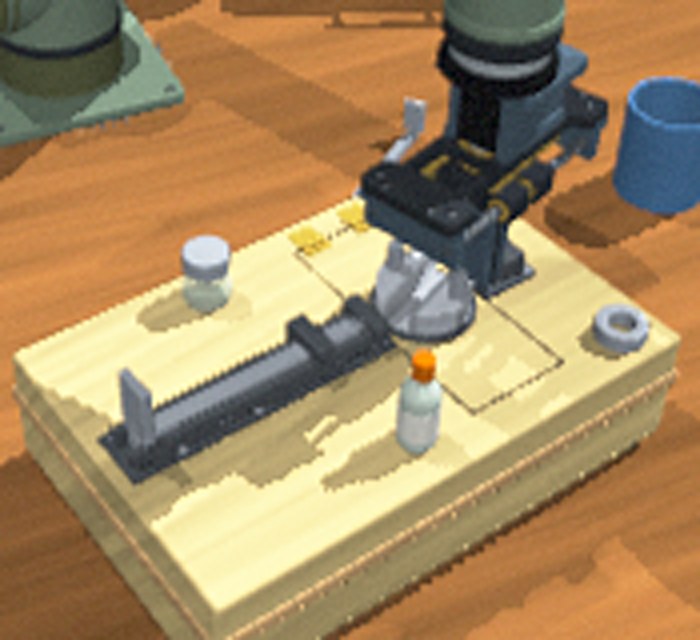

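Scene view: the disc has turned partway. The pushed post is at crop (455,280), just beside the finger, and the far post is at (408,250).

Run:
```python
from h import *
f=grab('scene');measure(f,O)
for c in((455,278,156),(408,248,156)):
    p=ray(f,200+c[0]/4,150+c[1]/4,c[2])[:2]-O;print(p@u,p@n)
save('s3',cv2.resize(f['color'][190:245,275:345],None,fx=10,fy=10,interpolation=2))
```

```text
disc 176 med [-10.5   2.6 133.9] min [-36.2 -35.7 130.1] max [ 24.   33.3 137.2]
 circle ((-2.0881922245025635, -0.19819699227809906), 36.279273986816406)
post+ 41 med [ 10.7 -28.8 153.8] min [  0.6 -41.  146.9] max [ 18.4 -19.6 162. ]
post- 17 med [-11.3  20.9 152.6] min [-17.2  18.  147.1] max [ -7.2  29.5 157.1]
post y+ 17 med [-11.3  20.9 152.6] min [-17.2  18.  147.1] max [ -7.2  29.5 157.1]
post y- 41 med [ 10.7 -28.8 153.8] min [  0.6 -41.  146.9] max [ 18.4 -19.6 162. ]
tab 79 med [-246.2   -3.9  168.6] min [-248.3  -15.   150.5] max [-239.9   15.   175.9]
slotfloor 55 med [ -3.9   7.5 119.9] min [-29.  -21.7 115.3] max [ 23.5  18.  130.4]
 slot angle -162.97385793725627
keeper 26 med [ 71.6 -14.2 132.2] min [ 56.  -19.3 129.2] max [ 79.5  -2.1 134.9]
bridge 64 med [-106.1   -1.2  139.8] min [-113.2  -20.6  136.1] max [-96.5  20.1 142.9]
-0.4101643492488417 -30.147603053050005
-6.276728691901236 13.066155609757967
```

View pics/s3.png

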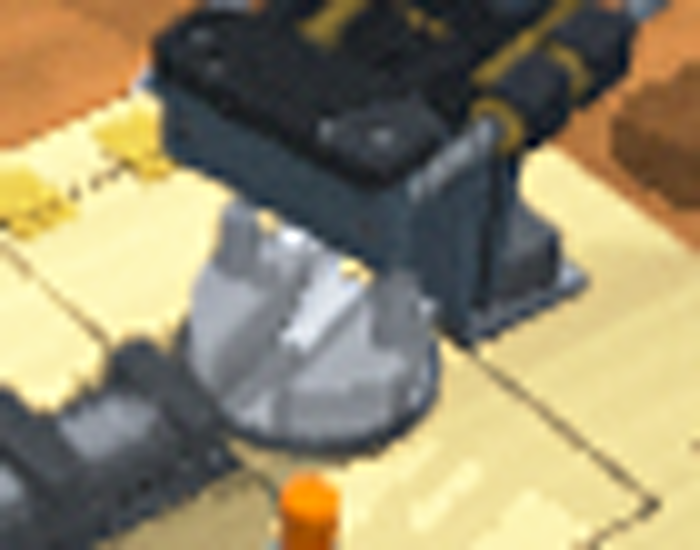

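About 20° remains. The contact offset is now known (finger face to post centre ~14.5 mm), so I push on ~9 mm.

Emit:
move_arm(
  increments=[
    [[0,0.05,0.3,0,0,0,0.05],[0,0.05,0.3,0,0,0,0.05],[0,0.02,0.3,0,0,0,0.05],[0,0,0,0,0,0,0]],
  ],
)

```text
time_s: 7.15
ee_pos: [585.6, 136.8, 144.6]
ee_rot: [-178.7, 0.4, 15.5]
force: [0.2, -0.3, -1.1]
gripper_width: 0.6
```

Run:
```python
from h import *
tool(14.5,-24,143,-87)
f=grab('scene');measure(f,O)
```

```text
t 7.15 chest now 17.9 -25.0 144.6 rot [-178.7    0.4   15.5] F [ 0.2 -0.3 -1.1]
shift cm [-0.11  0.34  0.16] turn z rad 0.003
disc 162 med [-11.9 -11.9 133.7] min [-34.8 -34.9 130. ] max [ 25.9  33.7 136.9]
 circle ((-3.6323044300079346, -0.9051124453544617), 34.69355392456055)
post+ 39 med [  6.8 -30.5 155.5] min [ 1.000e-01 -4.320e+01  1.472e+02] max [ 17.6 -10.8 161.2]
post- 17 med [ -5.3 -26.  150.3] min [-10.9 -31.5 146.5] max [ -0.4  27.5 157.5]
post y+ 5 med [ -8.3  23.6 147.2] min [-10.9  20.2 146.5] max [ -7.   27.5 149.4]
post y- 51 med [  6.1 -29.  155.3] min [ -6.2 -43.2 147.2] max [ 17.6 -10.8 161.2]
tab 80 med [-246.6   -3.8  168.5] min [-248.5  -15.7  150.3] max [-239.9   15.7  176.3]
slotfloor 52 med [ -6.2   8.5 122.5] min [-28.2   1.5 115. ] max [ 26.8  12.4 130.3]
 slot angle -173.7875989090447
keeper 28 med [ 71.5 -14.5 133. ] min [ 57.1 -19.  129.5] max [ 82.4   2.3 134.6]
bridge 66 med [-105.9   -0.5  139.4] min [-113.1  -19.7  136.1] max [-96.9  20.2 143.2]
```

Emit:
move_arm(
  increments=[
    [[0,0,0.2,0,0,0,0],[0,0,0.15,0,0,0,0],[0,0,0,0,0,0,0]],
  ],
)

```text
time_s: 7.58
ee_pos: [586.7, 134.3, 144.7]
ee_rot: [-178.7, 0.3, 15.6]
force: [0.5, 1.9, -0.4]
gripper_width: 0.5
```

Run:
```python
from h import *
tool(14.5,-24,143,-87)
f=grab('scene');measure(f,O)
```

```text
t 7.575 chest now 15.3 -25.5 144.7 rot [-178.7    0.3   15.6] F [ 0.5  1.9 -0.4]
shift cm [-0.16  0.07  0.17] turn z rad 0.006
disc 152 med [-12.8 -12.2 134.1] min [-36.8 -36.1 130.1] max [ 23.1  33.1 137.9]
 circle ((-4.482580661773682, -1.4625270366668701), 34.66520309448242)
post+ 35 med [  4.4 -33.3 155.2] min [  0.3 -43.6 147.6] max [ 17.3  -9.1 161.8]
post- 16 med [ -4.7 -27.9 154.2] min [ -8.2 -32.6 146.7] max [-1.000e-01 -2.150e+01  1.584e+02]
post y- 51 med [  3.6 -31.  154.9] min [ -8.2 -43.6 146.7] max [ 17.3  -9.1 161.8]
tab 78 med [-246.3   -3.7  168.5] min [-248.5  -16.5  150.9] max [-238.9   14.8  176.3]
slotfloor 57 med [ -5.6   9.7 122.1] min [-28.6   4.8 115.5] max [ 25.2  17.5 130.7]
 slot angle -178.54132616255663
keeper 31 med [ 70.4 -13.3 132.7] min [ 52.8 -19.6 129. ] max [ 80.    2.3 136.5]
bridge 65 med [-105.6   -1.8  139.3] min [-112.8  -20.2  136.1] max [-96.3  20.2 143. ]
```

Emit:
move_arm(
  increments=[
    [[0,0,-0.8,0,0,0,0],[0,0,-0.5,0,0,0,0],[0,0,0,-3,0,0,0],[0,0,0,-3,0,0,0],[0,0,0,-1,0,0,0],[0,0,0,0,0.025,0,0]],
  ],
)

```text
time_s: 8.38
ee_pos: [582.0, 145.5, 215.3]
ee_rot: [-177.4, 0.6, 15.8]
force: [-0.1, -0.1, -0.6]
gripper_width: 0.4
```

Run:
```python
from h import *
tool(-280,0,215,-90)
```

```text
t 8.375 chest now 27.2 -23.4 215.3 rot [-177.4    0.6   15.8] F [-0.1 -0.1 -0.6]
shift cm [-4.19 30.49 -1.32] turn z rad 0.06
```

Emit:
move_arm(
  increments=[
    [[0,0,0,0,-0.045,0,0.06],[0,-0.33,3.8,0,0,0,0],[0,-0.33,3.8,0,0,0,0],[0,-0.33,3.8,0,0,0,0],[0,-0.33,3.8,0,0,0,0],[0,-0.33,3.8,0,0,0,0],[0,-0.33,3.8,0,0,0,0],[0,-0.33,3.8,0,0,0,0],[0,-0.33,3.8,0,0,0,0],[0,0,0,0,0,0,0]],
  ],
)

```text
time_s: 9.62
ee_pos: [614.5, -168.0, 198.1]
ee_rot: [-179.3, 2.1, 12.2]
force: [0.1, 0.7, -0.0]
gripper_width: 0.7
```

Run:
```python
from h import *
tool(-280,0,148,-90)
f=grab('top');measure(f,O)
save('t4',cv2.resize(f['color'][98:196,185:320],None,fx=5.5,fy=5.5,interpolation=2))
f=grab('scene');measure(f,O)
```

```text
t 9.625 chest now -286.1 11.7 198.1 rot [-179.3    2.1   12.2] F [ 0.1  0.7 -0. ]
shift cm [ 1.35 -0.55  4.97] turn z rad -0.002
disc 152 med [  1.3  -8.8 133.7] min [-31.9 -31.9 130.3] max [ 33.3  34.2 137.8]
 circle ((1.0782451629638672, 0.06328777968883514), 34.88328170776367)
post+ 15 med [  3.1  21.3 154.5] min [  0.2 -29.9 147.9] max [  7.   30.7 160.7]
post- 8 med [ -2.1   0.7 157.3] min [ -3.9 -30.5 149.2] max [ -0.3  28.3 160.8]
post y+ 12 med [  1.6  27.1 155.7] min [ -3.9  21.3 147.9] max [  7.   30.7 160.8]
post y- 11 med [  1.2 -23.6 154.2] min [ -3.7 -30.5 148.4] max [  6.6 -20.8 159.8]
slotfloor 59 med [ -5.4  -6.7 119.8] min [-29.1 -24.1 115.3] max [ 29.7  28.3 131. ]
 slot angle 177.59040970239553
keeper 75 med [6.530e+01 1.000e-01 1.328e+02] min [ 49.3 -17.8 129.3] max [ 83.3  18.6 136.6]
bridge 38 med [-101.7   -0.4  140.2] min [-108.1  -19.6  136.2] max [-93.7  19.  144. ]
disc 212 med [ -7.5   8.8 133.9] min [-36.1 -34.9 130.1] max [ 29.8  33.5 137.6]
 circle ((-2.0698938369750977, -1.9243555068969727), 37.34580612182617)
post+ 9 med [  1.4  22.2 153.3] min [  0.4 -31.  146.4] max [  4.5  29.8 157.1]
post- 33 med [ -5.1 -22.6 153.9] min [ -8.2 -32.1 146.2] max [-1.000e-01  3.130e+01  1.586e+02]
post y+ 21 med [ -3.3  23.1 153.3] min [ -8.2  19.9 146.2] max [  4.5  31.3 158. ]
post y- 21 med [ -3.6 -28.5 155. ] min [ -7.8 -32.1 146.3] max [  2.6 -21.6 158.6]
tab 80 med [-246.5   -4.1  168.5] min [-248.3  -15.8  150. ] max [-239.    15.3  177.2]
slotfloor 65 med [ -0.    9.5 122.9] min [-27.6   2.9 115. ] max [ 27.7  17.4 130.9]
 slot angle -179.47860690805246
keeper 104 med [ 62.   -1.7 132.9] min [ 45.  -19.7 129.2] max [ 80.8  19.2 136.2]
bridge 63 med [-105.2   -1.2  139.8] min [-112.7  -20.   136.3] max [-97.1  19.4 142.5]
```

View pics/t4.png

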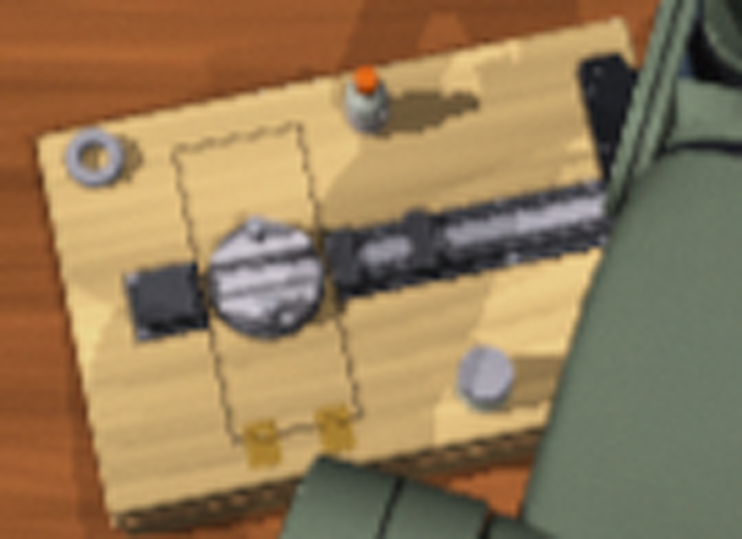

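The slot is in line (posts line ~0.5° off square to the bar; both views agree). Now down behind the tab.

Emit:
move_arm(
  increments=[
    [[0,0.7,-0.2,0,-0.012,0.037,0],[0,0.65,0,0,0,0,0],[0,0,0,1.5,0,0,0],[0,0,0,1.5,0,0,0],[0,0,0,1.5,0,0,0],[0,0,0,0,0,0,0]],
  ],
)

```text
time_s: 10.48
ee_pos: [625.9, -155.8, 147.3]
ee_rot: [-179.7, 0.2, 12.6]
force: [0.3, 0.0, 0.0]
gripper_width: 0.7
```

Run:
```python
from h import *
tool(-260,0,148,-90)
```

```text
t 10.475 chest now -276.6 -2.0 147.3 rot [-179.7    0.2   12.6] F [0.3 0.  0. ]
shift cm [-0.19 -1.66 -0.06] turn z rad 0.005
```

Emit:
move_arm(
  increments=[
    [[0,-0.2,-0.9,0,0,0,0],[0,0,-0.9,0,0,0,0],[0,0,-0.9,0,0,0,0],[0,0,-0.9,0,0,0,0],[0,0,-0.9,0,0,0,0],[0,0,-0.9,0,0,0,0],[0,0,-0.9,0,0,0,0]],
  ],
)

```text
time_s: 11.35
ee_pos: [610.0, -91.4, 149.2]
ee_rot: [-179.8, 0.1, 12.6]
force: [-0.2, -0.5, -0.7]
gripper_width: 0.5
```

Run:
```python
from h import *
tool(-126,0,148,-90); measure(grab('scene'),O)
```

```text
t 11.35 chest now -210.2 -0.2 149.2 rot [-1.798e+02  1.000e-01  1.260e+01] F [-0.2 -0.5 -0.7]
shift cm [ 0.02 -8.42  0.15] turn z rad 0.005
disc 210 med [ -7.3   7.6 133.5] min [-34.7 -36.9 130.2] max [ 30.9  33.4 137.4]
 circle ((-2.214040517807007, -1.0930111408233643), 36.69451141357422)
post+ 12 med [  1.4  21.1 154.4] min [ 1.00e-01 -3.17e+01  1.47e+02] max [  2.8  31.5 156.7]
post- 29 med [ -4.3 -21.7 152.5] min [ -8.6 -32.4 146.5] max [ -0.2  30.  157.8]
post y+ 20 med [ -3.1  24.  153.6] min [ -7.7  20.7 146.6] max [  2.8  31.5 157.8]
post y- 21 med [ -3.4 -29.1 152.7] min [ -8.6 -32.4 146.5] max [  1.5 -21.3 156.7]
tab 109 med [-214.2  -15.4  165.6] min [-223.4  -20.2  150.2] max [-192.3   15.6  180. ]
slotfloor 58 med [ -2.7   9.2 126.4] min [-27.9 -15.1 115.2] max [ 27.3  12.5 130.7]
 slot angle -170.53682194270846
keeper 109 med [ 61.3  -2.1 132.8] min [ 44.5 -18.3 129.1] max [ 81.6  18.8 136.5]
bridge 68 med [-105.2   -1.6  139.8] min [-113.2  -20.9  136.3] max [-97.7  20.  143.1]
```

Moving smoothly with low force. On to the end, slower near the stop.

Emit:
move_arm(
  increments=[
    [[0,0,-0.9,0.1,0,0,0],[0,0,-0.9,0,0,0,0],[0,0,-0.9,0,0,0,0],[0,0,-0.9,0,0,0,0],[0,0,-0.9,0,0,0,0],[0,0,-0.9,0,0,0,0]],
  ],
)

```text
time_s: 12.15
ee_pos: [597.8, -35.0, 149.1]
ee_rot: [-179.8, -0.0, 12.6]
force: [-0.0, -1.8, 0.2]
gripper_width: 0.6
```

Emit:
move_arm(
  increments=[
    [[0,0,-0.8,0,0,0,0],[0,0,-0.7,0,0,0,0],[0,0,-0.5,0,0,0,0],[0,0,-0.3,0,0,0,0]],
  ],
)

```text
time_s: 12.65
ee_pos: [592.8, -12.2, 149.2]
ee_rot: [179.9, -0.0, 12.7]
force: [1.9, -11.1, -0.6]
gripper_width: 0.5
```

Run:
```python
from h import *
tool(-126,0,148,-90)
```

```text
t 12.65 chest now -129.2 -0.2 149.2 rot [179.9  -0.   12.7] F [  1.9 -11.1  -0.6]
shift cm [-0.02 -0.32  0.12] turn z rad 0.007
```

Emit:
move_arm(
  increments=[
    [[0,0,-0.3,0,0,0,0],[0,0,-0.3,0,0,0,0]],
  ],
)

```text
time_s: 12.9
ee_pos: [592.9, -12.6, 149.3]
ee_rot: [179.2, -0.0, 12.8]
force: [3.1, -10.3, -0.9]
gripper_width: 0.7
```

Run:
```python
from h import *
tool(-126,0,148,-90); measure(grab('scene'),O)
```

```text
t 12.9 chest now -129.6 -0.3 149.3 rot [179.2  -0.   12.8] F [  3.1 -10.3  -0.9]
shift cm [-0.02 -0.36  0.13] turn z rad 0.009
disc 218 med [ -7.    7.4 133.6] min [-40.9 -34.9 130. ] max [ 31.6  34.2 137.4]
 circle ((-4.100258827209473, 1.21117103099823), 36.827857971191406)
post+ 8 med [  1.5  20.9 154.1] min [  0.  -31.3 146.1] max [  3.4  31.4 157. ]
post- 31 med [ -4.8 -21.9 153.7] min [ -8.5 -31.5 146.1] max [-1.000e-01  3.150e+01  1.577e+02]
post y+ 19 med [ -2.7  23.6 153.8] min [ -8.5  19.6 146.1] max [  2.5  31.5 157.3]
post y- 20 med [ -4.  -28.8 154.1] min [ -7.5 -31.5 146.1] max [  3.4 -21.2 157.7]
tab 112 med [-138.4  -15.   166.8] min [-142.2  -20.7  150. ] max [-112.4   16.   180. ]
slotfloor 69 med [ -1.6   4.6 128. ] min [-29.2  -5.6 125.8] max [ 29.7  11.3 130.9]
 slot angle -178.20673546878254
keeper 109 med [ 61.4  -1.2 132.9] min [ 43.2 -19.6 129.1] max [ 81.8  18.2 136.5]
bridge 31 med [-105.4  -14.1  139.3] min [-119.4  -20.7  136. ] max [-96.1  -1.7 143.2]
```

It stopped against something. I back off and check whether the tab is at the staple.

Emit:
move_arm(
  increments=[
    [[0,0,0.8,0,0,0,0],[0,0,2,0,0,0,0],[0,0,3,0,0,0,0],[0,0,4,0,0,0,0],[0,0,4,0,0,0,0],[0,0,0,0,0,0,0]],
  ],
)

```text
time_s: 13.7
ee_pos: [624.3, -153.1, 150.2]
ee_rot: [179.4, -0.0, 12.7]
force: [-0.3, -0.3, 0.4]
gripper_width: 0.3
```

Run:
```python
from h import *
tool(-126,0,148,-90)
f=grab('scene');measure(f,O)
save('s5',cv2.resize(f['color'][190:290,225:360],None,fx=5.5,fy=5.5,interpolation=2))
print('top');g=grab('top');measure(g,O)
```

```text
t 13.7 chest now -273.6 -1.1 150.2 rot [179.4  -0.   12.7] F [-0.3 -0.3  0.4]
shift cm [  0.   -14.76   0.07] turn z rad 0.007
disc 213 med [ -6.8   8.5 133.6] min [-35.  -34.5 130. ] max [ 36.7  34.6 138. ]
 circle ((-0.3157944083213806, -1.994686245918274), 37.28099060058594)
post+ 13 med [  1.2  20.5 155.2] min [ 1.000e-01 -3.060e+01  1.461e+02] max [  2.1  30.1 157.6]
post- 25 med [ -4.9 -19.  153.6] min [ -8.3 -32.2 147.3] max [ -0.4  30.5 157.2]
post y+ 19 med [ -3.2  22.6 154.7] min [ -8.3  20.1 146.7] max [  1.5  30.5 157.6]
post y- 19 med [ -3.6 -28.7 154. ] min [ -7.4 -32.2 146.1] max [  2.1 -19.  157.1]
tab 172 med [-267.2  -12.3  166.8] min [-286.3  -21.5  150.4] max [-111.4   14.3  179.9]
slotfloor 72 med [ -3.9   4.6 127.9] min [-29.   -4.8 125.1] max [ 29.   19.3 130.8]
 slot angle -178.7650143069432
keeper 109 med [ 61.8  -1.7 132.7] min [ 44.2 -19.2 129.2] max [ 80.5  18.  135.5]
bridge 40 med [-108.7  -11.2  139.7] min [-121.4  -19.3  136.1] max [-96.6  13.3 143.9]
top
disc 167 med [  4.2   2.2 133.9] min [-31.9 -32.4 130. ] max [ 41.6  32.8 137.9]
 circle ((4.194090366363525, -0.6295885443687439), 37.61014175415039)
post+ 14 med [  3.3   0.8 154.7] min [  0.2 -30.9 148. ] max [  7.1  30.5 160.2]
post- 8 med [ -2.1  -0.7 152.7] min [ -3.9 -29.  150.2] max [ -0.3  29.2 157.1]
post y+ 11 med [  2.2  25.8 152.9] min [ -3.9  21.4 148. ] max [  7.1  30.5 160.2]
post y- 11 med [  1.2 -25.1 153.8] min [ -3.7 -30.9 148.2] max [  6.6 -19.9 159.5]
tab 27 med [-112.5    2.3  172.5] min [-116.8  -14.7  157.5] max [-108.4   15.2  178.3]
slotfloor 87 med [ -4.   -2.6 127.8] min [-29.7 -29.1 117.8] max [ 28.7  23.4 131. ]
 slot angle 174.13356883974296
keeper 79 med [ 67.1   0.8 133. ] min [ 47.2 -19.  129. ] max [ 84.   19.4 136.9]
bridge 35 med [-101.5    1.1  140.2] min [-109.   -19.4  136.5] max [-93.7  19.2 143.9]
```

View pics/s5.png

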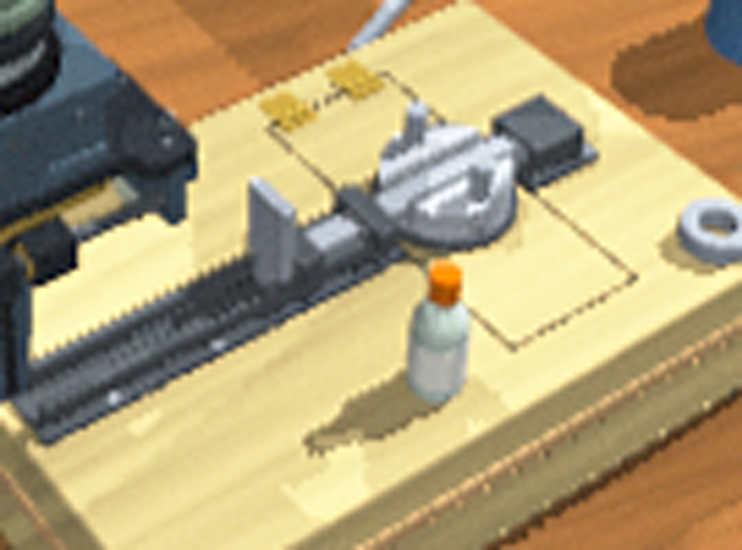

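Scene view: the bar runs through the disc slot (crop ~(450,170)) into the keeper (540,130). The tab (270,230) stands flush on the staple, the arm is clear, and the jar, bottle and collar are in place. The tab-to-bridge distance in the top depth (11 mm, centre to centre) matches fully home.

Run:
```python
from h import *
print(job.job_done())
```

```text
the job is handed in; nothing more can be done
None
```

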